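# Centre the tippy display pawn on its stand

### The job

Two wooden game pawns are on show on little round display stands; one stands in the middle of its stand, the other is well off to one side. Nudge the off-centre pawn with light taps of the fingertips, low at its foot, until it stands upright in the middle of its own stand. Do not grip, lift or topple it, and leave the other pawn and the other things on the counter as they are.

Things in the scene. Friction and masses are not known exactly. Their poses are not given: they have to be found in the camera images.
- pawn1: the off-centre pawn (13 to 24 mm off, any direction): pale turned wood, loose, about 45 g, 62 mm tall, round. Foot: disc 24 mm wide, 9 mm thick, its widest part; slim neck 11 mm, head 23 mm wide at 46 to 57 mm. Slides when pushed slowly at the foot disc (fingertip under 9 mm above the stand's top); rocks and may topple when pushed higher. Origin: centre of underside, z up its axis
- stand1: dark wooden round stand under pawn1, fixed, 36 mm high; flat top 90 mm wide with a thin brass line 5 mm inside the rim; foot 92 mm wide. Origin: centre of its underside, on the counter; the middle of its top is straight above. Its yaw does not matter. The stands may change sides from run to run
- pawn2: the same pawn, standing in the middle of the other stand: to be left alone. Origin: centre of its underside
- stand2: the same stand, fixed, under pawn2, 20 to 40 cm from stand1. Origin: centre of its underside
- block: toy block, 31x31x30 mm, loose, on the counter between and a little behind the stands: bystander. Origin: centre of its underside
- tea_cup: small toy tea cup, 44x53x28 mm, loose, between and a little in front of the stands: bystander. Origin: at its underside
- ribbon: spool of ribbon lying flat, 66x91x22 mm, loose, to the right of the stands: bystander. Origin: centre of its underside
- stamp: upright office stamp, 30x48x57 mm, loose, to the left of the stands: bystander. Origin: centre of its underside

How it is judged:
By the outcome, as a careful person would: the job done as asked, in the order asked, and still so for the second after the job is handed in, with the robot touching nothing.
It also fails if it takes over 48 s, if anything falls off the work surface, if the arm or the gripper's body presses on something with over 40 N, if the wrist force passes 120 N, or if a joint passes its speed limit or range.

### The arm

A 6-joint arm with a two-finger parallel gripper is mounted at the origin on a cart in front of the work surface, level with it; the furniture and walls round the work are solid. World frame = base frame: x ahead of the robot, y to its left, z up, the work surface at z = 0. Lengths are in m, angles in rad, forces in N, time in s.
With the tool pointing down it reaches from about 0.375 to 0.975 m from the base axis. Payload 3.8 kg.
Tool frame: the origin (TCP) lies at the very end of the fingers, on their centre line; the grasp point (between the pads) lies 19 mm behind it; z points along the fingers, y is the line along which they close (so a half turn about z gives the same grasp; the last joint's range is limited). The gripper opens to 88 mm and grips with 3 to 60 N. Pads are 18 mm wide; open, the fingers measure 123 mm over their backs; the gripper's body (75 mm by 187 mm) begins 45 mm behind the grasp point.
Start: joints at [-0.037, 0.264, 1.604, -0, 1.274, -0.037], TCP at [0.675, -0, 0.239] pointing down, gripper open.
Joint ranges: [-2.63, 2.63], [-0.94, 2.18], [0.31, 2.57], [-1.31, 4.45], [0, 2.66], [-2.55, 2.55]. Speed limits (rad/s): [2.57, 2.57, 3.14, 3.14, 3.14, 3.14].

### API

Orientations are given as [roll, pitch, yaw] about the fixed x, y, z axes, in that order (R = Rz(yaw) Ry(pitch) Rx(roll)).
In Python, from workcell import state, grab_frame, finish_job, outline_of, spot_point gives the robot as it stands.
- The arm moves only by the tool arm_command, never from a script. Its argument "commands" is a list of rows, each a list of 6 numbers: the shift along the tool's x, y, z in cm, then the turn, a rotation vector about the tool's x, y, z in degrees. A call has exactly 10 rows; each row shifts and turns the commanded pose from where the row before left it, along the tool's axes as they then stand; what a row does not reach is not made up. A row lasts 1/12 s, in which the tool goes at most 41.7 mm and 7.16 degrees, less where a joint would pass 70% of its speed; a pose out of reach is approached as far as the arm can. A call is refused whole if a number of a shift passes 4.17 or a number of a turn 7.16, either way. A call with a gripper value outside its range is refused whole. "grip" is the finger opening in cm, from 0 to 8.81, set as the call begins (left out, the last holds). The fingers move at their own pace and stop on an object; "grip_force" is the grip in N (left out, the last holds). Time passes only in rows, so rows that do not move let the fingers close, or fill a call up. It gives the time, the measured TCP pose, the force, the opening and the grip force at its end, in the units of the state.
- state(): the state, without advancing time (a new reading comes with each control period).
- grab_frame(name): name is "scene" or "side" or "wrist"; returns a dict with "color" (400x640x3 uint8, red, green, blue), "range_z" (400x640 float32, m along the optical axis (not along the pixel's ray), 0 where there is no reading), "fx", "fy", "cx", "cy" (pixels), "world_to_cam" (4x4, takes a point from world to camera coordinates). Camera axes: x right, y up, looking along -z (the intrinsics and any distortion apply to the point x, -y, -z); pixel columns grow to the right and rows downward; lengths in m; the calibration is good to about 2 mm. The wrist camera is an equidistant fisheye: a pixel r from the principal point sees the ray r / f radians off the axis. A picture is of the moment at which its call begins.
- finish_job(): hands the job in; it is judged then, once.
Trained networks look in a picture, given as the dict that the camera call returned (one of the last four; its "shot" number tells which), for a name from the list of things; names that differ only in an ending like _2 or _b are one class to them, and where a whole thing is asked for, a point or a joint stands for the part that bears it (a point fixed in the world has none). Each returns a list of dicts, best first, with "score" (0 to 1); they miss things now and then, are a little off and sometimes report something else, mostly with a low value. They report only what shows in the picture. A call takes as long as a camera call.
- outline_of(thing, picture): "mask" (400x640 bool, what is visible of it) and "position" ([column, row] in pixels, amid what is visible of it).
- spot_point(thing, picture): "position" ([column, row] in pixels: a listed point, or the origin of a listed thing).
The state is a dict: "clock": time; "qpos": joint angles; "qvel": joint speeds; "tau": joint torques, N m; "position": TCP position; "eef_rot": TCP orientation; "ft_force": force on the tool from outside, world axes, zero at the start; "ft_torque": the same for the moment, N m; "grip_width": opening from 0.0 (shut) to 1.0 (fully open); "finger_force": force on a finger pad.
Only numpy, scipy, OpenCV 4.12 (cv2) and the standard library are available. Lean on these libraries where they do the work, as an engineer would, in place of code of your own. Each camera call takes 0.05 s, during which the arm holds its last target. There are 200 camera calls.

## Working session

There is one attempt and no reset: what is moved stays moved. The work goes in short steps, Python scripts to look and compute and a tool call to move; the robot and the scene stay as the last step left them, time stands still between calls to the robot, and variables do not carry over. Pictures are saved under pics/ and viewed, at most 10 in all, crops included, and the job is handed in when it is done.

Besides the shell and the picture viewer there is one more tool, called after "Request:" by a JSON object that holds its "fn" and its "kwargs", one argument or row to a line. arm_command: Moves the arm, as the interface text tells. Its arguments: {"type":"object","properties":{"commands":{"type":"array"},"grip":{"type":"number"},"grip_force":{"type":"number"}},"required":["commands"]}

```bash
mkdir -p pics; cat > h.py <<'E'
import numpy as np, cv2
from workcell import state, grab_frame, finish_job, outline_of, spot_point
def cloud(f):
    z=f["range_z"]; v,u=np.mgrid[0:400,0:640]
    x=(u-f["cx"])/f["fx"]*z; y=(v-f["cy"])/f["fy"]*z
    P=np.stack([x,-y,-z,np.ones_like(z)],-1)
    W=P@np.linalg.inv(f["world_to_cam"]).T
    W[z==0]=np.nan
    return W[...,:3]
def circ(p):
    A=np.c_[2*p,np.ones(len(p))]; s=np.linalg.lstsq(A,(p**2).sum(1),rcond=None)[0]
    return s[:2],np.sqrt(s[2]+s[:2]@s[:2])
def save(f,n): cv2.imwrite(n,f["color"][...,::-1])
E
python3 - <<'E'
from h import *
for n in("scene","side"):
    f=grab_frame(n); save(f,f"pics/{n}0.png"); W=cloud(f)
    print(n,f["fx"],np.linalg.inv(f["world_to_cam"])[:3].round(3).tolist())
    for t in("pawn1","stand1","block","tea_cup","ribbon","stamp"):
        for o in outline_of(t,f)[:3]:
            q=W[o["mask"]]; q=q[~np.isnan(q[:,0])]
            print(t,round(o["score"],2),np.round(o["position"]),len(q),np.nanmedian(q,0).round(4),np.percentile(q,[3,97],axis=0).round(3).tolist() if len(q) else 0)
E
```

```text
scene 410.0950737394767 [[0.888, 0.277, -0.368, 0.106], [-0.46, 0.527, -0.714, -0.831], [-0.004, 0.803, 0.595, 0.779]]
pawn1 0.64 [289. 189.] 66 [0.513  0.1345 0.0759] [[0.507, 0.128, 0.046], [0.52, 0.14, 0.097]]
pawn1 0.59 [322. 238.] 122 [ 0.4919 -0.1134  0.0746] [[0.485, -0.12, 0.042], [0.501, -0.107, 0.097]]
stand1 0.77 [322. 252.] 803 [ 0.4853 -0.1251  0.0356] [[0.452, -0.151, 0.005], [0.532, -0.073, 0.039]]
stand1 0.73 [296. 205.] 582 [0.5112 0.1019 0.035 ] [[0.477, 0.077, 0.004], [0.555, 0.149, 0.039]]
stand1 0.33 [288. 229.] 185 [0.4505 0.0123 0.0182] [[0.432, -0.018, 0.002], [0.469, 0.03, 0.03]]
block 0.45 [332. 222.] 152 [0.5855 0.0011 0.0241] [[0.571, -0.012, 0.0], [0.615, 0.055, 0.033]]
tea_cup 0.57 [288. 229.] 178 [0.4515 0.0104 0.0181] [[0.432, -0.018, 0.002], [0.469, 0.023, 0.03]]
ribbon 0.58 [370. 291.] 662 [ 0.5323 -0.2974  0.0213] [[0.503, -0.331, -0.001], [0.563, -0.261, 0.025]]
side 496.41775942051106 [[0.96, 0.158, -0.232, 0.292], [-0.28, 0.482, -0.831, -0.949], [-0.02, 0.862, 0.506, 0.653]]
pawn1 0.75 [286. 181.] 163 [0.5188 0.1328 0.0635] [[0.51, 0.127, 0.037], [0.53, 0.142, 0.096]]
pawn1 0.5 [305. 234.] 247 [ 0.4972 -0.1149  0.065 ] [[0.489, -0.121, 0.035], [0.515, -0.072, 0.097]]
stand1 0.79 [294. 202.] 876 [0.5192 0.0983 0.0333] [[0.482, 0.076, 0.0], [0.562, 0.15, 0.038]]
stand1 0.72 [305. 252.] 1214 [ 0.4906 -0.1308  0.0339] [[0.456, -0.153, 0.003], [0.536, -0.077, 0.037]]
block 0.49 [330. 214.] 233 [ 0.5907 -0.0023  0.022 ] [[0.577, -0.014, 0.003], [0.612, 0.018, 0.031]]
tea_cup 0.79 [272. 225.] 263 [0.4544 0.0103 0.0181] [[0.436, -0.019, -0.001], [0.476, 0.051, 0.028]]
ribbon 0.94 [346. 306.] 1014 [ 0.5347 -0.3008  0.0204] [[0.506, -0.324, 0.0], [0.565, -0.263, 0.023]]
stamp 0.79 [282. 160.] 203 [0.55   0.2966 0.0448] [[0.539, 0.289, 0.01], [0.567, 0.331, 0.058]]
```

```bash
python3 -c "
import cv2,numpy as np
cv2.imwrite('pics/both.png',np.vstack([cv2.resize(cv2.imread(f'pics/{n}0.png'),(480,300)) for n in('scene','side')]))"
```

```text
(no output)
```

View pics/scene0.png

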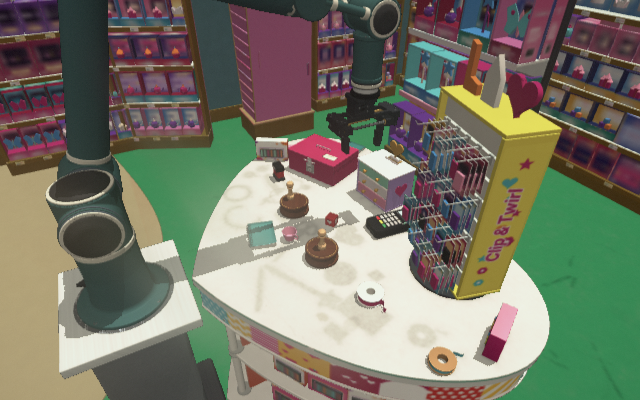

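View pics/side0.png

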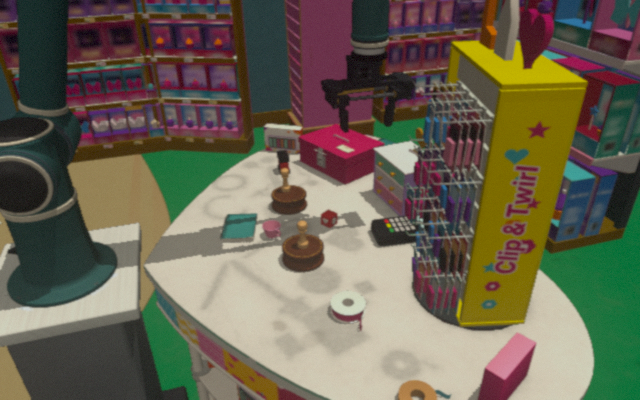

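The scene picture shows the left stand at (293,205) with its pawn off-centre, about 20 mm towards +y. The right stand at (322,252) has its pawn centred. I'll refine this with the wrist camera.

```bash
cat >> h.py <<'E'
def wcloud(f):
    z=f["range_z"]; v,u=np.mgrid[0:400,0:640]
    a=(u-f["cx"])/f["fx"]; b=(v-f["cy"])/f["fy"]; r=np.hypot(a,b)
    k=np.where(r>1e-6,np.tan(np.minimum(r,1.5))/np.maximum(r,1e-6),1)
    P=np.stack([a*k*z,-b*k*z,-z,np.ones_like(z)],-1)
    W=P@np.linalg.inv(f["world_to_cam"]).T; W[(z==0)|(r>1.4)]=np.nan
    return W[...,:3]
def measure(f,W,near,tag=""):
    near=np.array(near); d=np.linalg.norm(W[...,:2]-near,axis=-1)
    s=(d<.06)&(W[...,2]>.029)&(W[...,2]<.040)
    p=W[s][:,:2]; hull=cv2.convexHull(p.astype(np.float32))[:,0]
    from scipy.optimize import least_squares
    # disc of radius 45 mm best containing the hull / fit by circle
    c,r=circ(hull)
    # fixed-radius fit
    g=least_squares(lambda q:np.hypot(*(hull-q).T)-.045,c,loss="soft_l1",f_scale=.001).x
    hd=W[(d<.06)&(W[...,2]>.078)&(W[...,2]<.105)]
    ft=W[(d<.06)&(W[...,2]>.0425)&(W[...,2]<.05)]
    print(tag,"stand",c.round(4),round(r,4),"fixed",g.round(4),"n",len(p),"z",np.median(W[s][:,2]).round(4))
    if len(hd)>5:
        # sphere-ish fit of head: radius 11.5 in plan
        q=least_squares(lambda q:np.linalg.norm(hd-q,axis=1)-.0115,hd.mean(0)).x
        print("  head",len(hd),q.round(4))
    if len(ft)>5:
        q=least_squares(lambda q:np.minimum(np.hypot(*(ft[:,:2]-q).T)-.012,9),ft[:,:2].mean(0),loss="soft_l1",f_scale=.001).x
        print("  foot",len(ft),q.round(4), ft[:,:2].min(0).round(4),ft[:,:2].max(0).round(4))
E
python3 - <<'E'
from h import *
for n in("scene","side","wrist"):
    f=grab_frame(n)
    if n=="wrist": save(f,"pics/w0.png");W=wcloud(f);print(np.linalg.inv(f["world_to_cam"])[:3].round(3).tolist(),f["fx"],f["cx"],f["cy"])
    else: W=cloud(f)
    for c in((.518,.113),(.495,-.114)): 
        try: measure(f,W,c,n)
        except Exception as e: print(e)
print(state()["eef_rot"])
E
```

```text
scene stand [0.519  0.1201] 0.0454 fixed [0.5188 0.12  ] n 387 z 0.0366
  head 46 [0.5162 0.1401 0.0878]
  foot 18 [0.5184 0.1418] [0.5053 0.1266] [0.5259 0.1459]
scene stand [ 0.4947 -0.109 ] 0.0451 fixed [ 0.4947 -0.1092] n 554 z 0.0365
  head 60 [ 0.4956 -0.1075  0.087 ]
  foot 26 [ 0.4968 -0.1064] [ 0.4841 -0.1209] [ 0.5049 -0.1025]
side stand [0.5229 0.1186] 0.0454 fixed [0.5232 0.1187] n 514 z 0.0353
  head 63 [0.5199 0.14   0.0859]
  foot 31 [0.5197 0.1417] [0.5099 0.1242] [0.5308 0.1418]
side stand [ 0.4982 -0.1097] 0.0452 fixed [ 0.4981 -0.1097] n 797 z 0.0353
  head 91 [ 0.4983 -0.1083  0.0856]
  foot 48 [ 0.4994 -0.1064] [ 0.4872 -0.1214] [ 0.5101 -0.1059]
[[1.0, -0.001, 0.0, 0.675], [0.001, 0.946, 0.324, 0.084], [-0.001, -0.324, 0.946, 0.386]] 309.70691628693146 316.2108931386882 193.63521635838947
wrist stand [0.5198 0.1206] 0.0449 fixed [0.5197 0.1207] n 3483 z 0.037
  head 353 [0.5159 0.1397 0.0871]
  foot 149 [0.5143 0.1401] [0.5063 0.1277] [0.5281 0.1508]
wrist stand [ 0.4954 -0.1075] 0.0447 fixed [ 0.4954 -0.1077] n 1792 z 0.037
  head 258 [ 0.4949 -0.1088  0.0872]
  foot 114 [ 0.494  -0.1099] [ 0.4833 -0.1194] [ 0.5077 -0.0971]
[ 3.14147963e+00 -4.29101957e-06  1.57079575e+00]
```

View pics/w0.png

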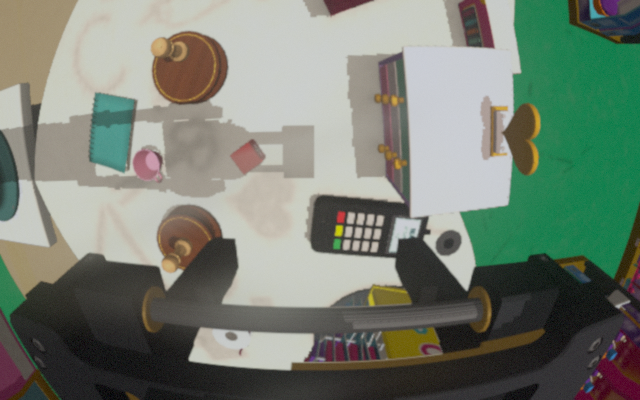

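The wrist view agrees: pawn1 is about (-4, +19.5) mm from the middle of stand1. I'll close the fingers, go round to the +y side of the pawn and turn the push direction to match.

Request:
{"fn": "arm_command", "kwargs": {
  "commands": [
    [2.275, -2.1, 0, 0, 0, 0],
    [2.275, -2.1, 0, 0, 0, 0],
    [2.275, -2.1, 0, 0, 0, 0],
    [2.275, -2.1, 0, 0, 0, 0],
    [2.275, -2.1, 0, 0, 0, 0],
    [2.275, -2.1, 0, 0, 0, 0],
    [2.275, -2.1, 0, 0, 0, 0],
    [2.275, -2.1, 0, 0, 0, 0],
    [0, 0, 0, 0, 0, -5.75],
    [0, 0, 0, 0, 0, -5.75]
  ],
  "grip": 0
}}

```text
clock: 1.68
position: [0.5057, 0.1834, 0.2391]
eef_rot: [3.141, -0.0, 1.779]
ft_force: [-0.1, 0.6, 1.0]
grip_width: 0.268
finger_force: 0.0
```

Request:
{"fn": "arm_command", "kwargs": {
  "commands": [
    [0, 0, 0, 0, -3.5, 0],
    [0, 0, 0, 0, -3.5, 0],
    [0, 0, 2, 0, 0, 0],
    [0, 0, 2, 0, 0, 0],
    [0, 0, 2, 0, 0, 0],
    [0, 0, 2, 0, 0, 0],
    [0, 0, 2, 0, 0, 0],
    [0, 0, 1.5, 0, 0, 0],
    [0, 0, 0, 0, 0, 0],
    [0, 0, 0, 0, 0, 0]
  ]
}}

```text
clock: 2.52
position: [0.5091, 0.168, 0.1239]
eef_rot: [-3.14, 0.122, 1.772]
ft_force: [0.2, -0.4, 0.5]
grip_width: 0.005
finger_force: 0.0
```

```bash
cat >> h.py <<'E'
def R():
    from scipy.spatial.transform import Rotation as Q
    return Q.from_euler("xyz",state()["eef_rot"]).as_matrix()
E
python3 - <<'E'
from h import *
s=state(); print(s["clock"],s["position"],s["grip_width"],s["eef_rot"])
f=grab_frame("wrist"); save(f,"pics/w1.png"); W=wcloud(f); measure(f,W,(.52,.12),"w")
r=R(); n=r[:,0].copy(); n[2]=0; n/=np.linalg.norm(n); print(r.round(3).tolist())
for p in((.516,.140),(.5155,.1400)):
    t=np.r_[np.array(p)+n[:2]*.034,.040]; print("tool delta cm",(r.T@(t-s["position"])*100).round(2))
E
```

```text
2.5167 [0.50910469 0.16796804 0.12392302] 0.005101999521825416 [-3.13950766  0.12244905  1.77152551]
w stand [0.5193 0.1217] 0.0449 fixed [0.5193 0.1216] n 4399 z 0.0369
  foot 323 [0.5167 0.1381] [0.5042 0.1305] [0.528  0.1523]
[[-0.198, 0.98, 0.025], [0.973, 0.199, -0.119], [-0.122, 0.0, -0.993]]
tool delta cm [1.54 0.12 8.27]
tool delta cm [1.55 0.07 8.27]
```

View pics/w1.png

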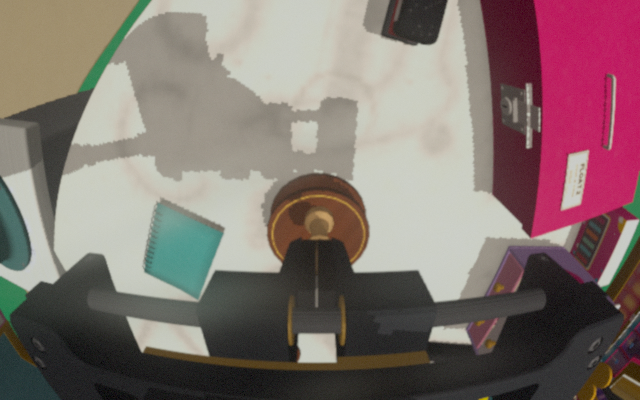

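Request:
{"fn": "arm_command", "kwargs": {
  "commands": [
    [0.75, 0.1, 0, 0, 0, 0],
    [0.8, 0, 0, 0, 0, 0],
    [0, 0, 1.5, 0, 0, 0],
    [0, 0, 2, 0, 0, 0],
    [0, 0, 2, 0, 0, 0],
    [0, 0, 1.5, 0, 0, 0],
    [0, 0, 0.7, 0, 0, 0],
    [0, 0, 0.5, 0, 0, 0],
    [0, 0, 0, 0, 0, 0],
    [0, 0, 0, 0, 0, 0]
  ]
}}

```text
clock: 3.4
position: [0.5104, 0.1743, 0.0421]
eef_rot: [3.14, 0.122, 1.772]
ft_force: [-0.6, 0.1, 0.5]
grip_width: 0.006
finger_force: 0.0
```

```bash
python3 - <<'E'
from h import *
s=state(); print(s["clock"],s["position"],s["ft_force"])
for n in("scene","side","wrist"):
    f=grab_frame(n); W=wcloud(f) if n=="wrist" else cloud(f); 
    if n!="scene": save(f,f"pics/{n}2.png")
    measure(f,W,(.519,.12),n)
im=cv2.imread("pics/wrist2.png")[120:320,200:440]; im2=cv2.imread("pics/side2.png")[130:260,220:376]
cv2.imwrite("pics/c2.png",np.hstack([cv2.resize(im,(480,400)),cv2.resize(im2,(320,267),interpolation=2).copy() if 0 else cv2.copyMakeBorder(cv2.resize(im2,(320,267)),0,133,0,0,0)]))
r=R();n=r[:,0].copy();n[2]=0;n/=np.linalg.norm(n);print("n",n.round(3))
E
```

```text
3.4 [0.51038084 0.17433449 0.04210259] [-0.57781771  0.0829971   0.45652258]
scene stand [0.5195 0.1205] 0.0454 fixed [0.5194 0.1203] n 380 z 0.0365
  head 110 [0.5113 0.1548 0.0902]
  foot 29 [0.5151 0.1443] [0.502  0.1259] [0.5253 0.1693]
side stand [0.5229 0.1184] 0.0455 fixed [0.5229 0.118 ] n 515 z 0.0353
  head 169 [0.516  0.1545 0.0907]
  foot 46 [0.5177 0.1445] [0.4995 0.1249] [0.5306 0.1704]
wrist stand [0.5202 0.1259] 0.0415 fixed [0.5195 0.1219] n 355 z 0.0349
  head 883 [0.514  0.159  0.0901]
n [-0.199  0.98   0.   ]
```

View pics/c2.png

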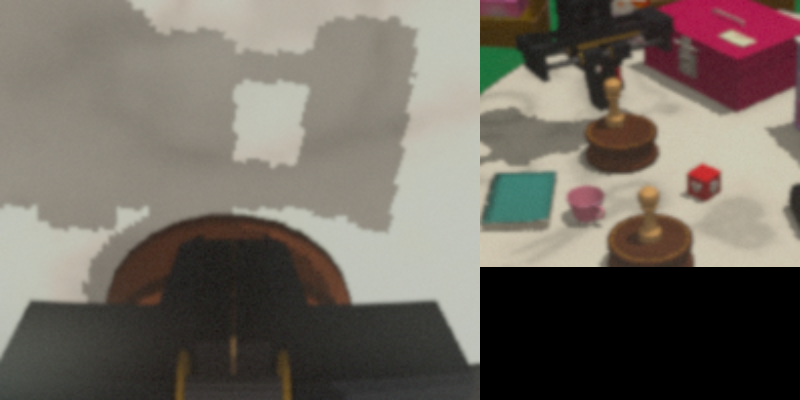

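Request:
{"fn": "arm_command", "kwargs": {
  "commands": [
    [0, 0, 0.2, 0, 0, 0],
    [-0.13, 0, 0.016, 0, 0, 0],
    [-0.13, 0, 0.016, 0, 0, 0],
    [-0.13, 0, 0.016, 0, 0, 0],
    [-0.13, 0, 0.016, 0, 0, 0],
    [-0.13, 0, 0.016, 0, 0, 0],
    [-0.13, 0, 0.016, 0, 0, 0],
    [-0.13, 0, 0.016, 0, 0, 0],
    [-0.13, 0, 0.016, 0, 0, 0],
    [-0.1, 0, 0.012, 0, 0, 0]
  ]
}}

```text
clock: 4.38
position: [0.5121, 0.1621, 0.0393]
eef_rot: [-3.142, 0.122, 1.771]
ft_force: [0.1, -0.4, 0.3]
grip_width: 0.004
finger_force: 0.0
```

Request:
{"fn": "arm_command", "kwargs": {
  "commands": [
    [-0.1, 0, 0.012, 0, 0, 0],
    [-0.1, 0, 0.012, 0, 0, 0],
    [-0.1, 0, 0.012, 0, 0, 0],
    [-0.1, 0, 0.012, 0, 0, 0],
    [-0.1, 0, 0.012, 0, 0, 0],
    [-0.1, 0, 0.012, 0, 0, 0],
    [-0.1, 0, 0.012, 0, 0, 0],
    [-0.1, 0, 0.012, 0, 0, 0],
    [-0.1, 0, 0.012, 0, 0, 0],
    [0, 0, 0, 0, 0, 0]
  ]
}}

```text
clock: 5.22
position: [0.5139, 0.1532, 0.0393]
eef_rot: [-3.142, 0.122, 1.771]
ft_force: [-0.3, -0.0, 0.5]
grip_width: 0.002
finger_force: 0.0
```

```bash
cat >> h.py <<'E'
def rel(f,W,tag):
    from scipy.optimize import least_squares
    br=f["color"].max(-1)>95
    out=[]
    for nm,c in(("p1",(.5195,.1203)),("p2",(.4955,-.109))):
        d=np.linalg.norm(W[...,:2]-np.array(c),axis=-1)
        hd=W[(d<.05)&(W[...,2]>.078)&(W[...,2]<.105)&br]
        q=least_squares(lambda q:np.linalg.norm(hd-q,axis=1)-.0115,hd.mean(0),loss="soft_l1",f_scale=.001).x
        out.append(q); print(tag,nm,len(hd),q.round(4))
    return out
E
cat > chk.py <<'E'
from h import *
import sys
s=state(); print(s["clock"],s["position"].round(4) if hasattr(s["position"],"round") else s["position"],np.round(s["ft_force"],2))
st={"scene":((.5190,.1201),(.4947,-.1091)),"side":((.5230,.1185),(.4981,-.1097))}
ims=[]
for n in st:
    qs=[]
    for k in range(3):
        f=grab_frame(n); qs.append(np.array(rel(f,cloud(f),n if k==0 else " "))) 
    q=np.mean(qs,0)
    a=q[0][:2]-st[n][0]; b=q[1][:2]-st[n][1]
    print(n,"rel1",a.round(4),"rel2",b.round(4),"offset",(a-b).round(4))
    u=f["color"][140:260,220:380,::-1]; ims.append(cv2.resize(u,(400,300),interpolation=cv2.INTER_CUBIC))
cv2.imwrite(sys.argv[1],np.hstack(ims))
E
python3 chk.py pics/c3.png
```

```text
5.2167 [0.5139 0.1532 0.0393] [-0.31 -0.04  0.52]
scene p1 44 [0.5182 0.1338 0.0876]
scene p2 60 [ 0.4954 -0.1078  0.0866]
  p1 43 [0.518  0.1331 0.0873]
  p2 60 [ 0.4955 -0.1076  0.0868]
  p1 47 [0.5183 0.1329 0.0877]
  p2 59 [ 0.4956 -0.1073  0.0863]
scene rel1 [-0.0008  0.0132] rel2 [0.0008 0.0015] offset [-0.0016  0.0117]
side p1 72 [0.5222 0.133  0.0863]
side p2 90 [ 0.4984 -0.1086  0.0854]
  p1 71 [0.5223 0.1332 0.0859]
  p2 90 [ 0.499  -0.1088  0.0854]
  p1 71 [0.5225 0.133  0.0865]
  p2 90 [ 0.4989 -0.1084  0.0857]
side rel1 [-0.0007  0.0145] rel2 [0.0006 0.0011] offset [-0.0013  0.0134]
```

View pics/c3.png

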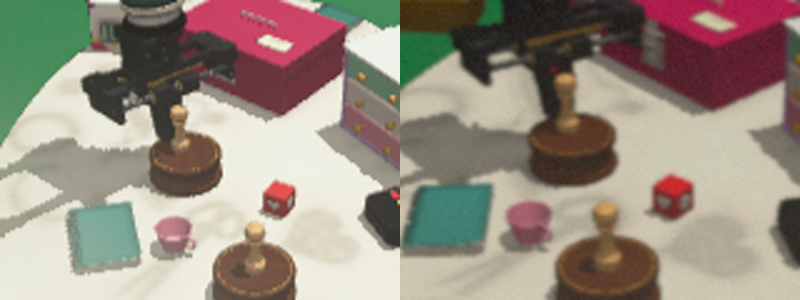

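The pawn slid upright and is about 12 mm from the middle, so I'll push on slowly.

Request:
{"fn": "arm_command", "kwargs": {
  "commands": [
    [-0.1, 0, 0.012, 0, 0, 0],
    [-0.1, 0, 0.012, 0, 0, 0],
    [-0.1, 0, 0.012, 0, 0, 0],
    [-0.1, 0, 0.012, 0, 0, 0],
    [-0.1, 0, 0.012, 0, 0, 0],
    [-0.1, 0, 0.012, 0, 0, 0],
    [-0.1, 0, 0.012, 0, 0, 0],
    [-0.1, 0, 0.012, 0, 0, 0],
    [-0.1, 0, 0.012, 0, 0, 0],
    [-0.1, 0, 0.012, 0, 0, 0]
  ]
}}

```text
clock: 6.35
position: [0.5159, 0.1434, 0.0394]
eef_rot: [3.142, 0.122, 1.771]
ft_force: [0.3, 0.8, 0.1]
grip_width: 0.007
finger_force: 0.1
```

```bash
python3 chk.py pics/c4.png
```

```text
6.35 [0.5159 0.1434 0.0394] [0.29 0.83 0.07]
scene p1 45 [0.5197 0.1235 0.087 ]
scene p2 60 [ 0.4951 -0.1076  0.0868]
  p1 44 [0.5216 0.1237 0.0866]
  p2 63 [ 0.4951 -0.1078  0.0865]
  p1 48 [0.5205 0.1232 0.0873]
  p2 59 [ 0.4957 -0.1074  0.0867]
scene rel1 [0.0016 0.0034] rel2 [0.0006 0.0015] offset [0.001  0.0019]
side p1 72 [0.5251 0.123  0.0867]
side p2 90 [ 0.4986 -0.1085  0.0858]
  p1 73 [0.525  0.1233 0.0863]
  p2 91 [ 0.4983 -0.1082  0.0857]
  p1 71 [0.5244 0.1227 0.0867]
  p2 89 [ 0.4984 -0.1082  0.0862]
side rel1 [0.0019 0.0045] rel2 [0.0003 0.0014] offset [0.0015 0.0031]
```

Request:
{"fn": "arm_command", "kwargs": {
  "commands": [
    [-0.08, 0, 0.01, 0, 0, 0],
    [-0.08, 0, 0.01, 0, 0, 0],
    [-0.05, 0, 0.006, 0, 0, 0],
    [-0.02, 0, 0.003, 0, 0, 0],
    [0, 0, 0, 0, 0, 0],
    [0.1, 0, -0.012, 0, 0, 0],
    [0.4, 0, -0.05, 0, 0, 0],
    [0.8, 0, -0.1, 0, 0, 0],
    [1, 0, -0.12, 0, 0, 0],
    [1, 0, -0.12, 0, 0, 0]
  ]
}}

```text
clock: 7.48
position: [0.5095, 0.1748, 0.0393]
eef_rot: [3.141, 0.122, 1.771]
ft_force: [-0.1, 0.3, 0.9]
grip_width: 0.006
finger_force: 0.0
```

Request:
{"fn": "arm_command", "kwargs": {
  "commands": [
    [0.5, 0, -2, 0, 0, 0],
    [0.5, 0, -3, 0, 0, 0],
    [0.5, 0, -3, 0, 0, 0],
    [0.5, 0, -3, 0, 0, 0],
    [0.5, 0, -3, 0, 0, 0],
    [0.5, 0, -2, 0, 0, 0],
    [0.5, 0, -1, 0, 0, 0],
    [0, 0, 0, 0, 0, 0],
    [0, 0, 0, 0, 0, 0],
    [0, 0, 0, 0, 0, 0]
  ]
}}

```text
clock: 8.32
position: [0.4974, 0.2277, 0.2017]
eef_rot: [-3.138, 0.123, 1.772]
ft_force: [0.3, -0.7, 0.2]
grip_width: 0.006
finger_force: 0.0
```

```bash
python3 chk.py pics/c5.png; python3 - <<'E'
from h import *
for k in range(2):
    f=grab_frame("wrist"); measure(f,wcloud(f),(.5195,.12),"w")
save(f,"pics/w5.png")
E
```

```text
8.3167 [0.4974 0.2277 0.2017] [ 0.28 -0.71  0.22]
scene p1 44 [0.5211 0.1209 0.0876]
scene p2 60 [ 0.4954 -0.108   0.0866]
  p1 44 [0.5214 0.1207 0.087 ]
  p2 58 [ 0.4953 -0.1067  0.0867]
  p1 46 [0.5214 0.1213 0.0873]
  p2 58 [ 0.4954 -0.1073  0.087 ]
scene rel1 [0.0023 0.0009] rel2 [0.0007 0.0017] offset [ 0.0016 -0.0009]
side p1 63 [0.5244 0.1206 0.0862]
side p2 91 [ 0.4985 -0.1087  0.0855]
  p1 64 [0.5248 0.1198 0.0865]
  p2 91 [ 0.4986 -0.1082  0.0856]
  p1 65 [0.5256 0.1198 0.0859]
  p2 88 [ 0.4988 -0.1087  0.0857]
side rel1 [0.0019 0.0016] rel2 [0.0005 0.0012] offset [0.0014 0.0004]
w stand [0.5192 0.1219] 0.0447 fixed [0.5192 0.1216] n 2155 z 0.0368
  foot 13 [0.5212 0.1206] [0.5136 0.1301] [0.5248 0.1327]
w stand [0.5192 0.122 ] 0.0448 fixed [0.5193 0.1217] n 2153 z 0.0368
  foot 12 [0.5201 0.1203] [0.5127 0.1299] [0.5228 0.1325]
```

View pics/w5.png

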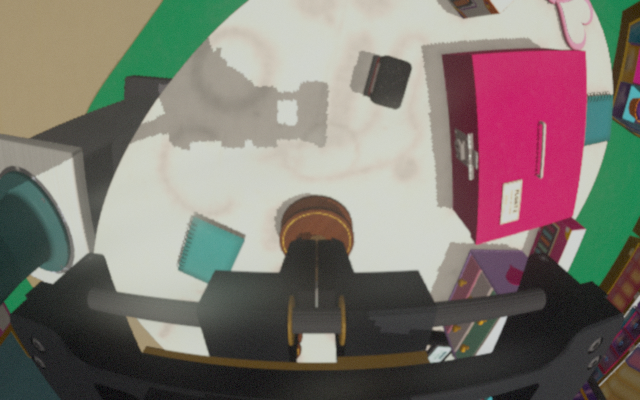

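Request:
{"fn": "arm_command", "kwargs": {
  "commands": [
    [0, 0, -2, 0, 3.5, 0],
    [0, 0, -2, 0, 3.5, 0],
    [-2.5, 0, 0, 0, 0, 0],
    [-2.5, 0, 0, 0, 0, 0],
    [-2.5, 0, 0, 0, 0, 0],
    [-2.5, 0, 0, 0, 0, 0],
    [-2.5, 0, 0, 0, 0, 0],
    [-2.5, 0, 0, 0, 0, 0],
    [-2.5, 0, 0, 0, 0, 0],
    [-2.5, 0, 0, 0, 0, 0]
  ]
}}

```text
clock: 9.55
position: [0.5379, 0.0344, 0.2437]
eef_rot: [3.141, 0.0, 1.771]
ft_force: [0.3, -0.2, -0.6]
grip_width: 0.004
finger_force: 0.0
```

Request:
{"fn": "arm_command", "kwargs": {
  "commands": [
    [0, 0, 0, 0, 0, 0],
    [0, 0, 0, 0, 0, 0],
    [0, 0, 0, 0, 0, 0],
    [0, 0, 0, 0, 0, 0],
    [0, 0, 0, 0, 0, 0],
    [0, 0, 0, 0, 0, 0],
    [0, 0, 0, 0, 0, 0],
    [0, 0, 0, 0, 0, 0],
    [0, 0, 0, 0, 0, 0],
    [0, 0, 0, 0, 0, 0]
  ]
}}

```text
clock: 10.38
position: [0.5378, 0.0359, 0.2436]
eef_rot: [-3.142, -0.0, 1.772]
ft_force: [-0.2, 0.1, 0.3]
grip_width: 0.007
finger_force: 0.0
```

```bash
python3 - <<'E'
from h import *
for k in range(3):
    f=grab_frame("wrist"); measure(f,wcloud(f),(.5195,.12),"w")
# pixel-based: project circles
c=f["color"]; print(state()["position"])
o=outline_of("pawn1",f); print([(x["score"],x["position"]) for x in o[:2]])
x,y=map(int,spot_point("pawn1",f)[0]["position"]); print(x,y)
u=c[max(0,y-70):y+70,max(0,x-90):x+90,::-1]; cv2.imwrite("pics/w6.png",cv2.resize(u,None,fx=4,fy=4,interpolation=2))
E
```

```text
w stand [0.5194 0.1206] 0.0446 fixed [0.5194 0.1207] n 4375 z 0.0369
  head 419 [0.5207 0.1205 0.087 ]
w stand [0.5194 0.1206] 0.0446 fixed [0.5194 0.1206] n 4380 z 0.0369
  head 427 [0.5207 0.1204 0.087 ]
w stand [0.5194 0.1206] 0.0447 fixed [0.5194 0.1206] n 4380 z 0.0369
  head 426 [0.5207 0.1205 0.087 ]
[0.53777049 0.03574877 0.24360834]
[(0.89, [314.7, 89.5]), (0.62, [261.7, 264.2])]
318 91
```

View pics/w6.png

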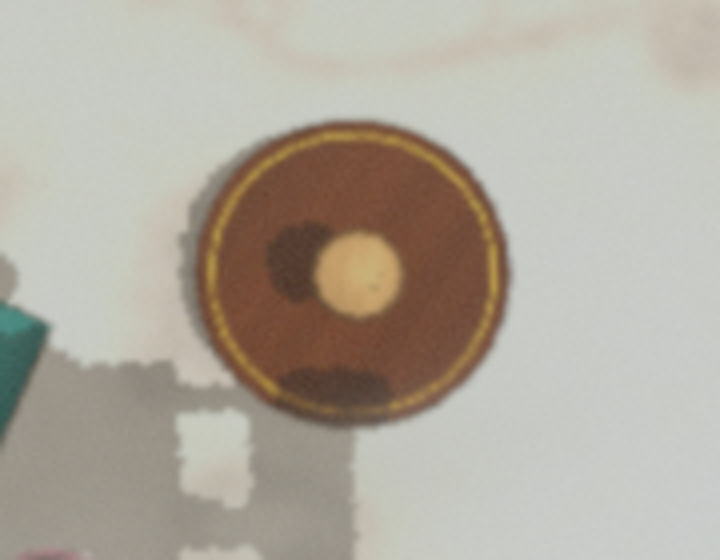

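From straight above, the pawn's head at (358,274) in the crop lies in the middle of the brass ring, centred at about (354,273). The pawn is about 1.3 mm off the middle and upright, so I'm handing in.

```bash
python3 -c "
from workcell import finish_job
print(finish_job())"
```

```text
the job is handed in; nothing more can be done
None
```

The off-centre pawn (left stand) now stands upright about 1.3 mm from the middle of its stand, after gentle fingertip pushes at its foot; nothing else was touched, and the job is handed in.

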